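# Plug the open wells, then set the bleed valve two turns open

## Robot

A 6-joint arm with a two-finger parallel gripper is mounted at the origin on the work surface. World frame = base frame: x ahead of the robot, y to its left, z up, the work surface at z = 0. Lengths are in m, angles in rad, forces in N, time in s.
With the tool pointing down it reaches from about 0.275 to 0.875 m from the base axis. Payload 12.5 kg.
Tool frame: the origin (TCP) lies on the centre line of the jaws, within the pads' length; the fingertips stand r.finger_overhang ahead of it and the grasp point (between the pads) lies 3 mm ahead of it (r.finger_overhang is the distance from the TCP to the fingertips, in m); z points along the fingers, y is the direction in which the jaws open and shut (so a half turn about z gives the same grasp; the last joint's range is limited). The gripper opens to 85 mm and grips with 20 to 120 N. Pads are 22 mm wide; open, the fingers measure 114 mm over their backs; the gripper's body (76 mm by 85 mm) begins 54 mm behind the grasp point. The pads swing forward as they close: fully open they stand 13 mm farther back than shut.
Start: joints at [1.121, 0.351, 1.652, -0, 1.139, -0.085], TCP at [0.196, 0.514, 0.253] pointing down, gripper open.
Joint ranges: [-2.75, 2.75], [-0.79, 2.1], [0.01, 2.65], [-1.57, 4.71], [0.07, 3.14], [-2.87, 2.87]. Speed limits (rad/s): [2.22, 2.22, 2.79, 3.14, 3.14, 3.14].

## Interface

Orientations are given as a unit quaternion [x, y, z, w].
In Python, from cell import r, optics gives the robot as it stands. The module is installed in compiled form; this text tells all that it offers. Calls block until the motion is done:
- r.move_to(position, orientation): joint-space move of the TCP to a pose.
- r.move_linear(position, rot=None, vel=0.15): straight line of the TCP; rot=None keeps the orientation; vel is the mean speed in m/s.
- r.set_joints(angles): joint-space move.
- r.set_gripper(opening, squeeze=None): opening from 0.0 (shut) to 1.0 (fully open); squeeze is the grip in N (None keeps the last); returns when the fingers have stopped.
- r.sleep(seconds).
- r.inverse_kinematics(position, orientation): joint angles nearest the present ones, or None.
- optics.get_image(name): name is "side" or "top" or "wrist"; returns a dict with "pixels" (400x640x3 uint8, red, green, blue), "depth" (400x640 float32, m along the optical axis (not along the pixel's ray), 0 where there is no reading), "fx", "fy", "cx", "cy" (pixels), "camera_from_world" (4x4, takes a point from world to camera coordinates); the wrist camera has in their place "mount" (4x4, takes a point from camera to tool coordinates, whose origin is the TCP and whose axes are the flange's). Camera axes: x right, y down, z forward; pixel columns grow to the right and rows downward; lengths in m; the calibration is good to about 2 mm. The wrist camera is an equidistant fisheye: a pixel r from the principal point sees the ray r / f radians off the axis. A picture is of the moment at which its call begins: read the wrist's pose just before it.
A pose or a line that the arm cannot do raises r.PlanningError and nothing moves.
- r.hand_in(): hands the job in, once; it reports no verdict.
Readings, each from a call of its own:
- r.current_t(): time.
- r.current_q(): joint angles.
- r.current_qvel(): joint speeds.
- r.current_effort(): joint torques, N m.
- r.current_tool_pos(): TCP position.
- r.current_ee_rot(): TCP orientation.
- r.current_contact_force(): force on the tool from outside, world axes, zero at the start.
- r.current_torque(): the same for the moment, N m.
- r.current_opening(): opening from 0.0 (shut) to 1.0 (fully open).
Only numpy, scipy, OpenCV 4.12 (cv2) and the standard library are available. Lean on these libraries where they do the work, as an engineer would, in place of code of your own. Each camera call takes 0.05 s, during which the arm holds its last target.

## Task

Plug the two empty wells of the white six-well vacuum carrier with the two loose orange balls from the blue rest, one ball in each well. Then take the red hand wheel by its upright black handle, turn it clockwise (seen from above) until the valve is shut against its stop, and back it off exactly two full turns anticlockwise. Finish while still gripping the handle there, and leave the other things on the worktop where they stand.

Things in the scene. Friction and masses are not known exactly. Their poses are not given: they have to be found in the camera images.
- ball_rest: blue fixed rest, 124 (x) x 50 (y) x 12 mm high, origin at the centre of its underside, z up; two shallow seats at x = -32 and +32 mm on its long axis hold one loose ball each
- ball_a_center (a point): centre of one loose orange ball, diameter 28 mm, about 20 g; at the start it sits in the rest's -x seat, centre 23 mm above the worktop
- ball_b_center (a point): centre of the other loose orange ball, the same size and mass; at the start in the rest's +x seat
- ball_a: the same ball as ball_a_center (this origin turns with the ball: use the centre)
- ball_b: the same ball as ball_b_center (this origin turns with the ball: use the centre)
- carrier: white fixed carrier block, 124 (x) x 184 (y) x 24 mm high, origin at the centre of its underside, z up; round wells 31 mm wide and 14 mm deep at x = -30, +30 and y = -60, 0, +60 mm; four wells already hold fixed orange balls, whose tops stand 14 mm above the block; two are empty. It may stand left or right of the robot's middle, with the valve on the other side
- well_a (a point): centre of the mouth of one empty well (carrier x = -30, y = 0 mm), 24 mm above the worktop; a seated ball's centre comes to rest at this point
- well_b (a point): centre of the mouth of the other empty well (carrier x = +30, y = +60 mm), 24 mm above the worktop; a seated ball's centre comes to rest at this point
- valve: fixed brass valve under the red hand wheel, origin at the centre of its underside, z up; its base flange is 90 mm across. A white index tab sticks out along its own -x axis to 96 mm from the axis, below the wheel: with the valve shut the handle stands straight above this tab
- valve_axis (a point): point on the wheel's vertical turning axis, 100 mm above the worktop, at the height of the rim's centre line. The red rim is 110 mm across its centre line, 12 mm thick; the hub's top is 108 mm above the worktop
- wheel (a joint): angle of the hand wheel in rad, counted over full turns: 0 = shut against the stop, growing anticlockwise seen from above as it opens (6.28 per turn; two turns = 12.57; far stop at 22). Stays where it is left; turning takes about 0.06 N m, 1 to 2 N at the handle. The handle stands at (-55 cos, -55 sin) mm of this angle from the axis, in the valve's frame
- handle_grip (a point): point on the axis of the upright black handle, 136 mm above the worktop and 20 mm below its top
- handle: upright black handle on the wheel's rim, a cylinder of diameter 22 mm from 106 to 156 mm above the worktop, origin at its foot, 55 mm from the wheel's axis; it spins freely about its own vertical axis, so it can be carried round in circles by a gripper that keeps its heading
- dishes_a: stack of two closed agar dishes, diameter 94 mm, 32 mm high, loose, to be left alone; origin at the centre of its underside
- dishes_b: one closed agar dish, diameter 94 mm, 16 mm high, loose, to be left alone; origin at the centre of its underside
- bottle_a: glass jar with green cap, diameter 54 mm, 100 mm high, loose, to be left alone; origin at the centre of its underside
- bottle_b: glass jar with blue cap, diameter 54 mm, 100 mm high, loose, to be left alone; origin at the centre of its underside
- bottle_c: amber glass jar with black cap, diameter 44 mm, 85 mm high, loose, to be left alone; origin at the centre of its underside
- tool_pot: white ceramic pot of steel tools, diameter 72 mm, 100 mm high, tools to about 165 mm, loose, to be left alone; origin at the centre of its underside
- tip_box: orange and white tip box, 90 x 125 x 71 mm, loose, to be left alone; origin at the centre of its underside
Mind the look-alikes: they are no part of the job. There is more than one size of the valve; the job needs the middle-sized.

How it is judged:
On the way, in this order (a step that is already met when the one before it is completed fails the run):
1. each empty well holds one ball, let go (((distance between ball_a_center and well_a below 0.006 m and distance between ball_b_center and well_b below 0.006 m) or (distance between ball_a_center and well_b below 0.006 m and distance between ball_b_center and well_a below 0.006 m)) and contact force between the fingers and ball_a below 0.1 N and contact force between the fingers and ball_b below 0.1 N), for 0.2 s.
2. the valve is turned shut against its stop (value of joint wheel below 0.1 rad), for 0.1 s.
At the end, for the whole second after the job is handed in: One ball at rest in each formerly empty well (centre within 6 mm of the mouth's centre), let go; wheel still, two turns from its stop within 0.22 rad; the fingers grip the handle (over 5 N, its axis within 14 mm of the grasp's middle, grip point within 32 mm) through the last second (all of step 1 and linear speed of each of ball_a, ball_b below 0.03 m/s and value of joint wheel between 12.346 and 12.786 rad and velocity of joint wheel between -0.1 and 0.1 rad/s and contact force between the fingers and handle above 5 N and horizontal distance between the grasp point and handle_grip below 0.014 m and distance between the grasp point and handle_grip below 0.032 m); the arm keeps its last pose, push and grip.
It fails at once if a bystander (dishes, jar, pot or tip box) is moved more than 40 mm or tipped (distance of any of dishes_a, dishes_b, bottle_a, bottle_b, bottle_c, tool_pot, tip_box from where it was at the start of the episode above 0.04 m or angle between any of dishes_a, dishes_b, bottle_a, bottle_b, bottle_c, tool_pot, tip_box's own z axis and vertical above 0.5 rad).
It also fails if it takes over 72 s, if anything falls off the work surface, if the arm or the gripper's body presses on something with over 40 N, if the wrist force passes 120 N, or if a joint passes its speed limit or range.

## Working session

There is one attempt and no reset: what is moved stays moved. The work goes in short steps, each a Python script; the robot and the scene stay as the last script left them, time stands still between calls to the robot, and variables do not carry over. Pictures are saved under pics/ and viewed, and the job is handed in when it is done.

```bash
mkdir -p pics; ls; python3 - <<'E'
from cell import r, optics
import cv2, numpy as np
for n in ["top","side","wrist"]:
    im=optics.get_image(n)
    cv2.imwrite(f"pics/{n}0.png",im["pixels"][:,:,::-1])
    np.savez(f"{n}0.npz",**im)
    print(n,{k:(np.round(v,4).tolist() if not k in("pixels","depth") else v.shape) for k,v in im.items()})
print(r.current_t(),r.finger_overhang,r.current_tool_pos(),r.current_ee_rot(),r.current_opening())
E
```

```text
pics
top {'pixels': (400, 640, 3), 'depth': (400, 640), 'fx': 394.4307, 'fy': 394.4307, 'cx': 320.9, 'cy': 207.4651, 'camera_from_world': [[-0.1526, -0.9883, 0.0009, 0.0639], [-0.9663, 0.1491, -0.2098, 0.5799], [0.2072, -0.0329, -0.9777, 1.0529], [0.0, 0.0, 0.0, 1.0]]}
side {'pixels': (400, 640, 3), 'depth': (400, 640), 'fx': 401.8625, 'fy': 401.8625, 'cx': 325.5761, 'cy': 194.0037, 'camera_from_world': [[0.9758, -0.2184, -0.0141, -0.5568], [-0.1701, -0.7164, -0.6767, 0.1784], [0.1377, 0.6626, -0.7362, 1.081], [0.0, 0.0, 0.0, 1.0]]}
wrist {'pixels': (400, 640, 3), 'depth': (400, 640), 'fx': 309.7069, 'fy': 309.7069, 'cx': 318.9432, 'cy': 194.9242, 'mount': [[-0.0006, -0.9663, -0.2574, 0.0649], [1.0, -0.0007, 0.0003, 0.0002], [-0.0005, -0.2574, 0.9663, -0.1202], [0.0, 0.0, 0.0, 1.0]]}
0.15 0.022 [0.19608393 0.51361861 0.25289931] [ 1.81384923e-01  9.83412077e-01 -4.27313060e-04 -1.18812273e-04] 0.9999200413341055
```

View pics/top0.png

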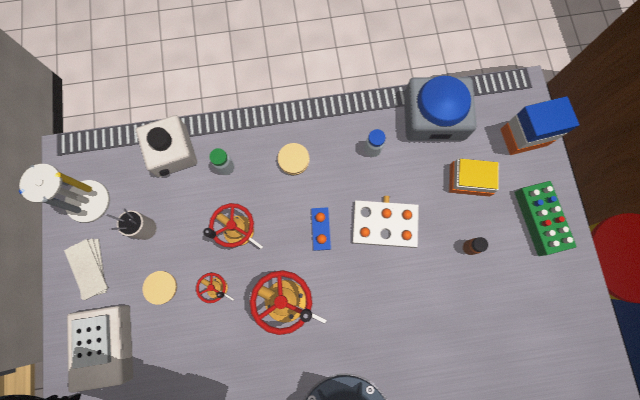

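View pics/side0.png

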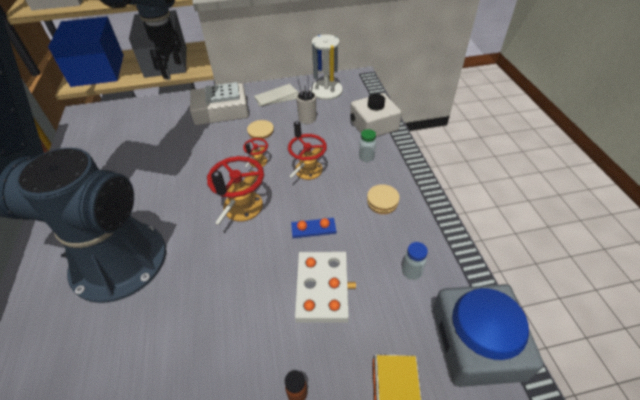

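View pics/wrist0.png

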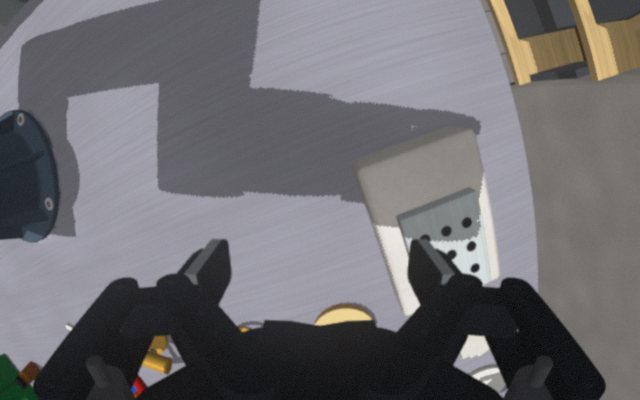

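The top view shows the rest with its balls at about (320,216) and (321,239), the carrier at (386,223) with empty wells near (366,212) and (389,233), and three wheels at (231,226), (281,302) and (211,288). Next I'll measure sizes and positions from depth.

```bash
cat > h.py <<'E'
import numpy as np, cv2
def cloud(im):
    d=im["depth"]; v,u=np.mgrid[:400,:640]
    P=np.stack([(u-im["cx"])/im["fx"]*d,(v-im["cy"])/im["fy"]*d,d],-1)
    T=np.linalg.inv(im["camera_from_world"])
    W=P@T[:3,:3].T+T[:3,3]; W[d==0]=np.nan
    return W
def circ(xy):
    A=np.c_[2*xy,np.ones(len(xy))]; s=np.linalg.lstsq(A,(xy**2).sum(1),rcond=None)[0]
    return s[:2],np.sqrt(s[2]+s[:2]@s[:2])
E
python3 - <<'E'
from h import *
np.set_printoptions(precision=4,suppress=True)
for n in ["top","side"]:
    im=dict(np.load(n+"0.npz")); W=cloud(im); px=im["pixels"]
    hsv=cv2.cvtColor(px,cv2.COLOR_RGB2HSV); H,S,V=hsv[...,0].astype(int),hsv[...,1],hsv[...,2]
    def comps(m,mn=25):
        k,l,st,c=cv2.connectedComponentsWithStats(m.astype(np.uint8))
        for i in range(1,k):
            if st[i,4]>=mn: yield l==i,c[i],st[i,4]
    print(n,"orange balls")
    bm=(H>=4)&(H<=13)&(S>150)&(V>150)
    for m,c,a in comps(bm,20):
        p=W[m]; p=p[~np.isnan(p[:,0])]; 
        if len(p)<15 or a>200: continue
        f=__import__("scipy.optimize",fromlist=["x"]).least_squares(lambda s:np.linalg.norm(p-s,axis=1)-.014,p.mean(0)-[0,0,.01],loss="soft_l1",f_scale=.001).x
        print(c,a,"sphere",f,"rng",np.ptp(p,axis=0), "res",np.abs(np.linalg.norm(p-f,axis=1)-.014).mean())
    print("red")
    for m,c,a in comps(((H<=3)|(H>=175))&(S>150)&(V>90),60):
        p=W[m]; p=p[~np.isnan(p[:,0])]
        if len(p)<20: continue
        z=np.median(p[:,2]); print(c,a,"z",np.percentile(p[:,2],[5,25,50,75,95]),"bbox",p[:,:2].min(0),p[:,:2].max(0))
    print("white")
    for m,c,a in comps((S<40)&(V>190),60):
        p=W[m]; p=p[~np.isnan(p[:,0])]
        if len(p)<20: continue
        print(c,a,"z",np.percentile(p[:,2],[5,50,95]),"bbox",p[:,:2].min(0),p[:,:2].max(0))
    print("blue")
    for m,c,a in comps((H>105)&(H<125)&(S>150)&(V>70),60):
        p=W[m]; p=p[~np.isnan(p[:,0])]
        if len(p)<20: continue
        print(c,a,"z",np.percentile(p[:,2],[5,50,95]),"bbox",p[:,:2].min(0),p[:,:2].max(0))
im=dict(np.load("top0.npz"));W=cloud(im)
a=cv2.resize(im["pixels"][180:340,180:440,::-1],None,fx=3,fy=3,interpolation=cv2.INTER_CUBIC);cv2.imwrite("pics/topcrop.png",a)
im=dict(np.load("side0.npz"))
a=cv2.resize(im["pixels"][110:330,190:400,::-1],None,fx=2.7,fy=2.7,interpolation=cv2.INTER_CUBIC);cv2.imwrite("pics/sidecrop.png",a)
E
```

```text
top orange balls
[386.339  212.7119] 59 sphere [ 0.5461 -0.2106  0.0247] rng [0.0244 0.022  0.014 ] res 0.0012162130939065376
[406.9833 214.1333] 60 sphere [ 0.533  -0.2694  0.0255] rng [0.0237 0.0273 0.0212] res 0.001255077900106579
[320.069  216.6034] 58 sphere [ 0.5639 -0.0193  0.0233] rng [0.0228 0.0234 0.0152] res 0.0012141234843234337
[364.6  231.75] 60 sphere [ 0.5009 -0.1382  0.0241] rng [0.0228 0.0245 0.0237] res 0.0012836307203212115
[406.4  234.75] 60 sphere [ 0.4743 -0.2556  0.0245] rng [0.0229 0.0219 0.0153] res 0.0012127682020672734
[321.3455 238.4545] 55 sphere [ 0.5006 -0.0133  0.0231] rng [0.0215 0.0212 0.0151] res 0.0011206726556198465
red
[231.6817 224.8509] 597 z [0.1012 0.1034 0.1052 0.1069 0.1092] bbox [0.5052 0.1635] [0.6216 0.2809]
[620.334  254.4134] 3222 z [-0.3037 -0.3007 -0.2987 -0.2965 -0.2936] bbox [ 0.1434 -1.2129] [ 0.463  -1.0098]
[278.6073 301.5887] 1240 z [0.1327 0.1351 0.1368 0.1385 0.1411] bbox [0.2672 0.0379] [0.421  0.1988]
[209.119  287.1004] 269 z [0.0664 0.0688 0.0705 0.0716 0.0738] bbox [0.3702 0.2634] [0.4487 0.3542]
white
[10.2018 15.1274]
[... 10162 characters left out ...]
0.0205 0.0232 0.0259] bbox [ 0.4381 -0.3044] [ 0.597  -0.1027]
[510.1406 276.2344] 64 z [-0.7569 -0.7501 -0.744 ] bbox [1.4413 0.0413] [1.495  0.0992]
[542.6504 290.5935] 123 z [-0.7595 -0.7509 -0.745 ] bbox [ 1.5277 -0.0608] [1.607  0.0244]
[555.357  318.9735] 717 z [-0.7579 -0.7513 -0.7445] bbox [ 1.4379 -0.2524] [ 1.61   -0.0866]
blue
[81.7081 51.9368] 3052 z [-0.1769 -0.0326  0.0136] bbox [-0.466   1.2912] [-0.236   1.5829]
[313.0386 228.7275] 389 z [0.0083 0.011  0.014 ] bbox [ 0.4709 -0.0472] [0.5914 0.0126]
[417.1647 250.751 ] 249 z [0.0961 0.099  0.1014] bbox [ 0.7292 -0.2358] [ 0.7739 -0.1904]
[490.8862 323.6926] 4024 z [0.1117 0.1307 0.1401] bbox [ 0.7528 -0.4968] [ 0.8964 -0.3532]
```

View pics/topcrop.png

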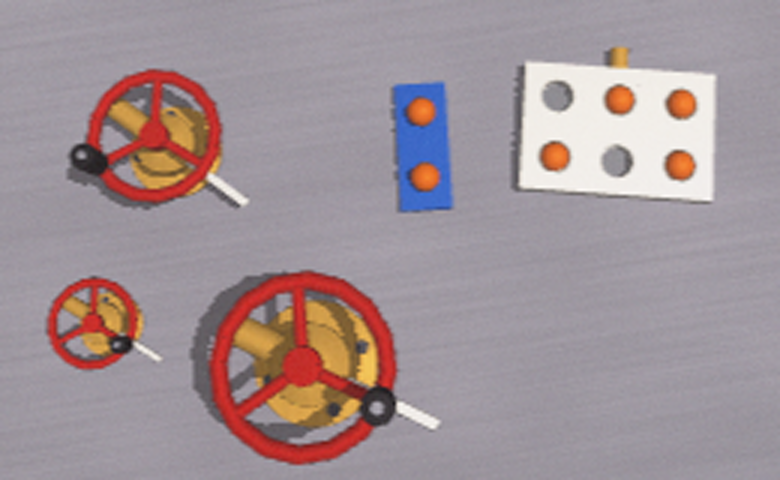

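View pics/sidecrop.png

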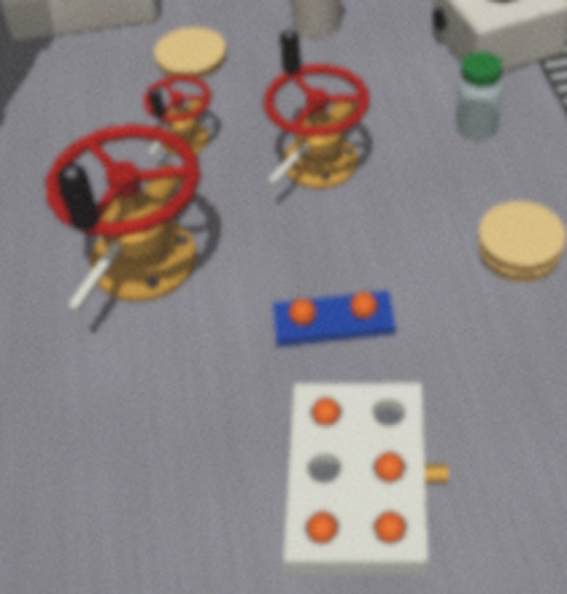

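The valve at (231,226) is the middle one: its rim is about 0.105 m high and 116 mm across. The empty wells at crop pixels (557,96) and (617,160) match the task's layout. Next I'll fit the carrier, the wheel, the tab and the handle.

```bash
python3 - <<'E'
from h import *
from scipy.optimize import least_squares
np.set_printoptions(precision=4,suppress=True)
mod=np.array([[30,0],[30,-60],[-30,60],[-30,-60]])/1000
obs={"top":[[.5461,-.2106],[.5330,-.2694],[.5009,-.1382],[.4743,-.2556]],"side":[[.5436,-.2122],[.5312,-.2693],[.4984,-.1390],[.4726,-.2560]]}
for n,o in obs.items():
    o=np.array(o)
    R=lambda a:np.array([[np.cos(a),-np.sin(a)],[np.sin(a),np.cos(a)]])
    s=least_squares(lambda s:(mod@R(s[2]).T+s[:2]-o).ravel(),[.51,-.2,-.2])
    print(n,"carrier",s.x,"res",s.fun,"wells",(np.array([[-.03,0],[.03,.06]])@R(s.x[2]).T+s.x[:2]))
    im=dict(np.load(n+"0.npz")); W=cloud(im); px=im["pixels"]
    hsv=cv2.cvtColor(px,cv2.COLOR_RGB2HSV); H,S,V=hsv[...,0].astype(int),hsv[...,1],hsv[...,2]
    near=np.linalg.norm(W[...,:2]-[.563,.222],axis=-1)
    red=((H<=4)|(H>=172))&(S>130)&(V>70)&(near<.09)&(W[...,2]>.09)
    p=W[red&(near>.045)]
    f=least_squares(lambda s:np.hypot(p[:,0]-s[0],p[:,1]-s[1])-s[2],[.563,.222,.055],loss="soft_l1",f_scale=.002)
    print("wheel",f.x,len(p)); c=f.x[:2]
    d=np.linalg.norm(W[...,:2]-c,axis=-1)
    wh=(S<50)&(V>130)&(d<.11)&(d>.04)&(W[...,2]>.02)&(W[...,2]<.09)
    q=W[wh]; print("tab",len(q),q.mean(0),"ang",np.degrees(np.arctan2(*(np.median(q,0)[:2]-c)[::-1])), "dmax",d[wh].max())
    hb=(V<75)&(S<110)&(d<.085)&(W[...,2]>.11)
    q=W[hb]; print("handle",len(q),np.median(q,0),q.max(0),q.min(0)); 
    t=q[q[:,2]>.15]; print(" top",len(t),t.mean(0),"ang",np.degrees(np.arctan2(*(np.median(t,0)[:2]-c)[::-1])))
    # other tall stuff
    for nm,c0,rad in [("big",(.344,.118),.11),("pot",(.62,.45),.08)]:
        m=np.linalg.norm(W[...,:2]-c0,axis=-1)<rad; q=W[m]; t=q[q[:,2]>.12]; print(nm,q[:,2].max(), t.min(0),t.max(0))
E
```

```text
top carrier [ 0.5169 -0.2038 -0.2244] res [ 0.0001  0.0001 -0.0002  0.0004  0.0001 -0.0005  0.     -0.    ] wells [[ 0.4877 -0.1972]
 [ 0.5595 -0.152 ]]
wheel [0.5635 0.2221 0.0541] 461
tab 46 [0.512  0.1706 0.0532] ang -134.9347462724377 dmax 0.09377685537463354
handle 79 [0.5416 0.2699 0.1525] [0.5548 0.2823 0.1593] [0.5347 0.2644 0.1105]
 top 43 [0.5447 0.273  0.1552] ang 112.25241186701822
big 0.2071533884896959 [0.2666 0.0377 0.1203] [0.4218 0.1928 0.2072]
pot 0.1647816268185367 [0.588  0.4645 0.1204] [0.6383 0.5271 0.1648]
side carrier [ 0.5147 -0.2045 -0.2213] res [ 0.0004  0.0011 -0.0004 -0.0003  0.0002 -0.0004 -0.0003 -0.0004] wells [[ 0.4855 -0.1979]
 [ 0.5572 -0.1525]]
wheel [0.5622 0.22   0.054 ] 252
tab 41 [0.5124 0.1708 0.0512] ang -135.69292093292177 dmax 0.09416048246339716
handle 79 [0.5431 0.2661 0.1375] [0.5528 0.2809 0.1571] [0.5344 0.2611 0.1113]
 top 21 [0.5426 0.2694 0.1541] ang 113.73250602256176
big 0.20553369181186143 [0.2664 0.0336 0.1201] [0.4202 0.1891 0.2055]
pot 0.16199788359018386 [0.586  0.4612 0.1202] [0.6362 0.5244 0.162 ]
```

```bash
cat >> h.py <<'E'
from scipy.spatial.transform import Rotation as Ro
def down(azdeg):  # tool z down, tool y at azimuth az
    a=np.radians(azdeg); y=np.array([np.cos(a),np.sin(a),0]); z=np.array([0,0,-1.]); x=np.cross(y,z)
    return Ro.from_matrix(np.c_[x,y,z]).as_quat()
def wcloud(im,pos,quat):
    d=im["depth"]; v,u=np.mgrid[:400,:640]
    a=(u-im["cx"])/im["fx"]; b=(v-im["cy"])/im["fy"]; th=np.hypot(a,b); k=np.tan(th)/np.maximum(th,1e-9)
    P=np.stack([a*k*d,b*k*d,d],-1); P[(d==0)|(th>1.4)]=np.nan
    M=im["mount"]; T=P@M[:3,:3].T+M[:3,3]
    return T, T@Ro.from_quat(quat).as_matrix().T+pos
BA=np.array([.4997,-.0134]); BB=np.array([.5633,-.0194]); WA=np.array([.4866,-.1976]); WB=np.array([.5584,-.1522])
AX=np.array([.5629,.2211]); TAB=np.radians(-135.3); H0=np.radians(113.)
E
python3 - <<'E'
from h import *
from cell import r, optics
np.set_printoptions(precision=4,suppress=True)
q=down(80)
print(r.inverse_kinematics([*BA,.16],q), r.current_q())
r.move_to([*BA,.16],q); print(r.current_t(),r.current_q())
r.set_gripper(0.33)
p,o=np.array(r.current_tool_pos()),r.current_ee_rot()
im=optics.get_image("wrist"); np.savez("w1.npz",p=p,o=o,**im)
cv2.imwrite("pics/w1.png",im["pixels"][...,::-1])
T,W=wcloud(im,p,o)
near=(np.abs(T[...,0])<.03)&(np.abs(T[...,1])<.06)&(T[...,2]<.06)
q=T[near]; print("opening",r.current_opening(),"tip z max",np.nanpercentile(q[:,2],[50,90,99,100]),q[q[:,2]>.01].min(0),q[q[:,2]>.01].max(0), r.current_t())
hsv=cv2.cvtColor(im["pixels"],cv2.COLOR_RGB2HSV); m=((hsv[...,0]>=4)&(hsv[...,0]<=13)&(hsv[...,1]>150)&(hsv[...,2]>120)).astype(np.uint8)
from scipy.optimize import least_squares
k,l,st,c=cv2.connectedComponentsWithStats(m)
for i in range(1,k):
    if st[i,4]<80: continue
    s=W[l==i]; s=s[~np.isnan(s[:,0])]
    f=least_squares(lambda x:np.linalg.norm(s-x,axis=1)-.014,s.mean(0)-[0,0,.01],loss="soft_l1",f_scale=.001).x
    print(c[i],st[i,4],f)
E
```

```text
[-0.12    0.3856  1.8665 -0.      0.8895 -1.5162] [ 1.1214  0.3511  1.6522  0.      1.1391 -0.0846]
2.35 [-0.1188  0.3854  1.8664  0.0001  0.8896 -1.5159]
opening 0.33198437702575656 tip z max [-0.0618 -0.029   0.0098  0.0234] [-0.0108 -0.0274  0.01  ] [0.0118 0.0277 0.0234] 2.9833
[319.9324 190.3941] 680 [ 0.4999 -0.0121  0.0221]
[ 88.9461 206.8182] 297 [ 0.473  -0.2549  0.0233]
[185.0062 214.7884] 482 [ 0.4999 -0.1382  0.0234]
[325.5186 257.8125] 592 [ 0.5636 -0.0182  0.0221]
[ 98.4885 258.1846] 260 [ 0.5319 -0.2681  0.0232]
[140.608  265.1636] 324 [ 0.5453 -0.2098  0.0233]
[ 34.5181 297.0442] 498 [ 0.5823 -0.4519  0.0264]
[ 11.6719 348.9583] 192 [ 0.6912 -0.6369  0.0439]
```

View pics/w1.png

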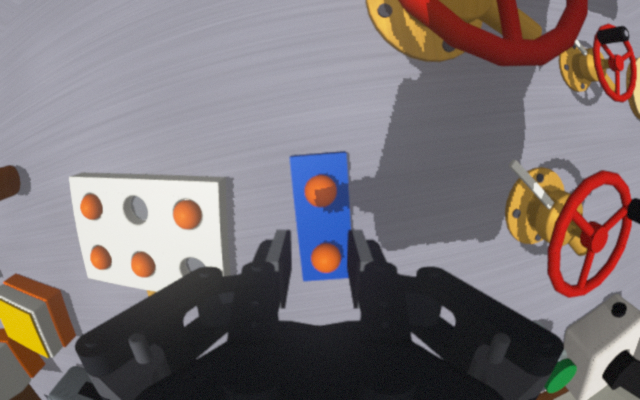

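The wrist view shows both balls at (320,190) and (326,258). It agrees with the other cameras to within about 1 mm, and the fingertip overhang is confirmed at about 22 mm. Picking ball A now.

```bash
cat >> h.py <<'E'
BA=np.array([.4998,-.0128]); BB=np.array([.5634,-.0188]); WA=np.array([.4866,-.1971]); WB=np.array([.5583,-.1516])
E
cat > pick.py <<'E'
from h import *
import sys
from cell import r, optics
b,w=(BA,WA) if sys.argv[1]=="a" else (BB,WB)
q=down(80)
if sys.argv[1]!="a": r.move_to([*b,.10],q)
r.set_gripper(0.6)
r.move_linear([*b,.0385],vel=.12)
print("f",r.current_contact_force())
r.set_gripper(0.0,squeeze=20)
print("open",r.current_opening(), r.current_contact_force())
r.move_linear([*b,.085],vel=.15)
r.move_linear([*w,.085],vel=.2)
print("open",r.current_opening(),r.current_t())
p,o=np.array(r.current_tool_pos()),r.current_ee_rot()
im=optics.get_image("wrist"); np.savez("w2%s.npz"%sys.argv[1],p=p,o=o,**im)
cv2.imwrite("pics/w2%s.png"%sys.argv[1],im["pixels"][...,::-1])
E
python3 pick.py a
```

```text
f [ 0.15682631 -0.43620029  0.73274723]
open 0.31125666491037796 [ 0.65796631 -0.05783455  3.75590602]
open 0.30850830519218325 6.3667
```

View pics/w2a.png

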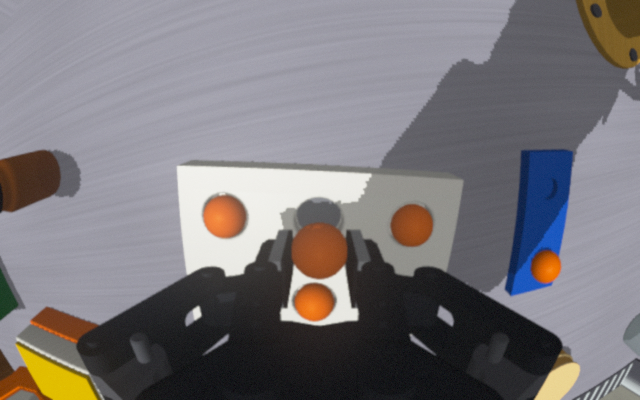

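Ball A is held at (319,251) and the empty well sits just beyond it at (320,213). I'll check the offset in the wrist frame, then release.

```bash
cat > off.py <<'E'
from h import *
import sys
from scipy.optimize import least_squares
np.set_printoptions(precision=4,suppress=True)
d=dict(np.load(sys.argv[1])); T,W=wcloud(d,d["p"],d["o"])
hsv=cv2.cvtColor(d["pixels"],cv2.COLOR_RGB2HSV); m=((hsv[...,0]>=4)&(hsv[...,0]<=13)&(hsv[...,1]>150)&(hsv[...,2]>70)).astype(np.uint8)
k,l,st,c=cv2.connectedComponentsWithStats(m)
for i in range(1,k):
    if st[i,4]<80: continue
    s=W[l==i]; s=s[~np.isnan(s[:,0])]
    f=least_squares(lambda x:np.linalg.norm(s-x,axis=1)-.014,s.mean(0)-[0,0,.01],loss="soft_l1",f_scale=.001).x
    print(c[i],st[i,4],f)
print("tcp",d["p"])
E
python3 off.py w2a.npz
```

```text
[ 10.2361 179.7792] 720 [ 0.4105 -0.4272  0.053 ]
[222.2314 217.1886] 1145 [ 0.4734 -0.255   0.0233]
[411.6565 225.1836] 1307 [ 0.5002 -0.138   0.0235]
[319.1484 250.5871] 2318 [ 0.4862 -0.196   0.0674]
[542.4259 264.1944] 324 [ 0.5638 -0.0181  0.0222]
[313.9417 301.4776] 1047 [ 0.5454 -0.21    0.0235]
[ 61.8563 324.5207] 1162 [ 0.5649 -0.487   0.0198]
[ 17.6622 382.8412] 592 [ 0.6842 -0.7109  0.0358]
tcp [ 0.4864 -0.1963  0.0847]
```

The held ball is within 1 mm of the well centre, so I can lower and release it, then pick ball B.

```bash
cat > place.py <<'E'
from h import *
import sys
from cell import r, optics
w=WA if sys.argv[1]=="a" else WB
r.move_linear([*w,.0480],vel=.10)
print("f",r.current_contact_force())
r.set_gripper(0.46)
r.move_linear([*w,.10],vel=.2)
p,o=np.array(r.current_tool_pos()),r.current_ee_rot()
im=optics.get_image("wrist"); np.savez("w3%s.npz"%sys.argv[1],p=p,o=o,**im)
cv2.imwrite("pics/w3%s.png"%sys.argv[1],im["pixels"][...,::-1]); print(r.current_t())
E
python3 place.py a; python3 off.py w3a.npz
```

```text
f [ 0.04613854  0.01105348 -0.41330598]
7.675
[ 22.3149 173.0871] 505 [ 0.4098 -0.4285  0.0556]
[230.1319 208.499 ] 1008 [ 0.4734 -0.255   0.0234]
[320.3396 211.2584] 1010 [ 0.4864 -0.1966  0.0234]
[406.7177 216.2146] 1123 [ 0.5002 -0.138   0.0234]
[533.8421 255.5702] 342 [ 0.5637 -0.0182  0.0221]
[315.2492 289.5222] 923 [ 0.5453 -0.2098  0.0234]
[ 71.3979 316.675 ] 1126 [ 0.5652 -0.4854  0.0198]
[ 32.0649 378.9805] 770 [ 0.6816 -0.6788  0.035 ]
tcp [ 0.4868 -0.1972  0.1006]
```

View pics/w3a.png

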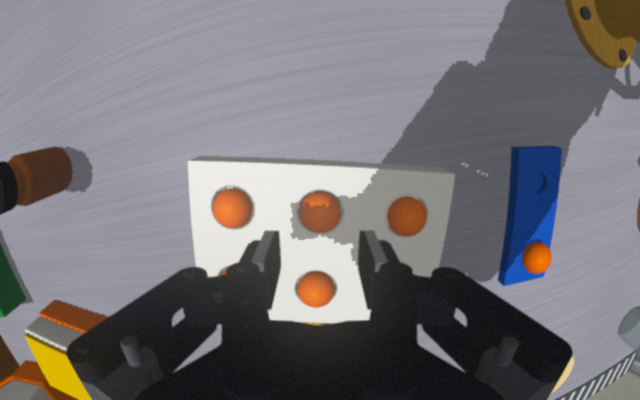

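Ball A is seated at (320,211), level with its fixed neighbours. Next is ball B.

```bash
python3 pick.py b; python3 off.py w2b.npz
```

```text
f [-0.53260124  0.0400335   0.61321948]
open 0.3046137754369572 [ 0.07174798 -0.01286778  4.21469389]
open 0.30693573049657397 11.025
[219.0278 120.0809] 1223 [ 0.4864 -0.1966  0.0234]
[134.5962 122.613 ] 894 [ 0.4734 -0.255   0.0234]
[322.3841 123.6788] 1544 [ 0.5002 -0.138   0.0234]
[140.3838 211.9735] 792 [ 0.532  -0.2683  0.0234]
[221.541  218.0828] 1111 [ 0.5453 -0.2098  0.0234]
[319.2463 250.5224] 2318 [ 0.5578 -0.1505  0.0669]
[ 49.3841 295.3132] 2775 [ 0.5987 -0.4292  0.0207]
[ 19.766  372.9899] 889 [ 0.7276 -0.6243  0.0359]
tcp [ 0.5581 -0.1508  0.0845]
```

View pics/w2b.png

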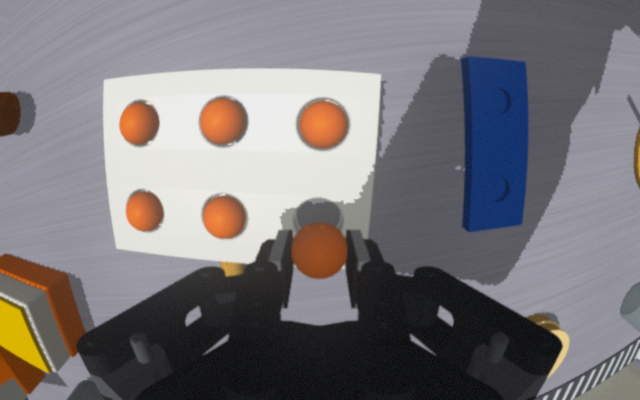

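Ball B is held at (319,250), over the last well at about (319,215). From its neighbours the well should be at (0.5585,-0.151), so the offset is under 1 mm. Placing it.

```bash
python3 place.py b; python3 off.py w3b.npz
```

```text
f [ 0.22151009  0.32477885 -0.33468718]
12.3333
[227.8839 118.0345] 1042 [ 0.4864 -0.1965  0.0234]
[147.7624 120.1614] 787 [ 0.4734 -0.2549  0.0234]
[323.426  121.6623] 1291 [ 0.5001 -0.138   0.0235]
[152.2258 204.0954] 713 [ 0.5319 -0.2683  0.0234]
[229.4315 209.1618] 964 [ 0.5452 -0.2098  0.0234]
[320.669  211.3842] 997 [ 0.5579 -0.151   0.0234]
[ 56.552  285.1727] 2594 [ 0.5967 -0.4298  0.0208]
[ 26.7314 362.4671] 912 [ 0.7227 -0.619   0.0325]
tcp [ 0.5586 -0.1517  0.1007]
```

View pics/w3b.png

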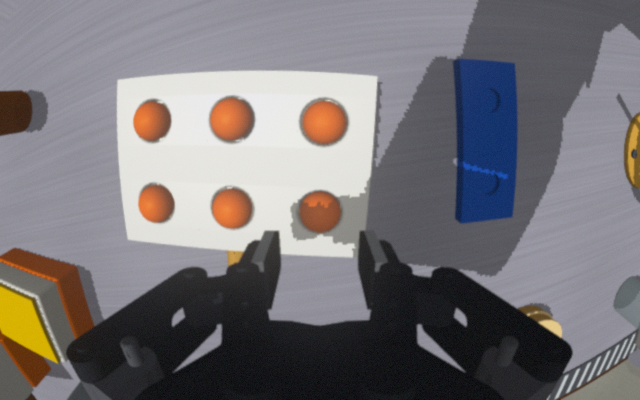

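Both balls are seated: ball B at (321,211), at (0.558,-0.151) and level with the others. Moving above the handle and checking its position.

```bash
python3 - <<'E'
from h import *
from cell import r, optics
np.set_printoptions(precision=4,suppress=True)
HP=AX+.055*np.array([np.cos(H0),np.sin(H0)]); print(HP)
q=down(80)
r.move_linear([*WB,.23],vel=.3)
r.set_gripper(0.75)
r.move_to([*HP,.23],q)
p,o=np.array(r.current_tool_pos()),r.current_ee_rot()
im=optics.get_image("wrist"); np.savez("w4.npz",p=p,o=o,**im)
cv2.imwrite("pics/w4.png",im["pixels"][...,::-1])
T,W=wcloud(im,p,o)
hsv=cv2.cvtColor(im["pixels"],cv2.COLOR_RGB2HSV)
m=(hsv[...,2]<90)&(np.linalg.norm(W[...,:2]-HP,axis=-1)<.03)&(W[...,2]>.11)&(W[...,2]<.165)
s=W[m]; t=s[s[:,2]>.15]; print("handle",len(s),len(t),t.mean(0),(t.min(0)+t.max(0))/2,np.ptp(t,axis=0))
red=((hsv[...,0]<=4)|(hsv[...,0]>=172))&(hsv[...,1]>130)&(np.linalg.norm(W[...,:2]-AX,axis=-1)<.075)&(np.linalg.norm(W[...,:2]-AX,axis=-1)>.04)&(W[...,2]>.09)&(W[...,2]<.12)
from scipy.optimize import least_squares
s=W[red]; f=least_squares(lambda x:np.hypot(s[:,0]-x[0],s[:,1]-x[1])-x[2],[*AX,.055],loss="soft_l1",f_scale=.002).x; print("wheel",f,len(s))
wh=(hsv[...,1]<50)&(hsv[...,2]>90)&(np.linalg.norm(W[...,:2]-AX,axis=-1)<.1)&(np.linalg.norm(W[...,:2]-AX,axis=-1)>.06)&(W[...,2]>.03)&(W[...,2]<.07)
s=W[wh]; print("tab",len(s),s.mean(0) if len(s) else 0, np.degrees(np.arctan2(*(np.median(s,0)[:2]-f[:2])[::-1])))
print(r.current_t(),r.current_q())
E
```

```text
[0.5414 0.2717]
handle 1014 662 [0.5432 0.2763 0.1552] [0.544  0.2761 0.1537] [0.0204 0.0204 0.0073]
wheel [0.5621 0.2257 0.0533] 3501
tab 247 [0.5067 0.1682 0.0519] -133.83561772259324
14.8917 [ 0.3866  0.4748  1.5251 -0.0002  1.1417 -1.0083]
```

View pics/w4.png

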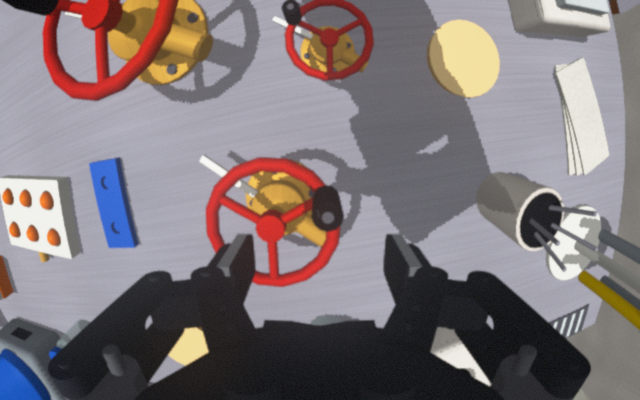

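The handle is between the open jaws at (327,207) and the tab points to (203,158). The wrist view puts the wheel about 4 mm further in +y than the fixed cameras, so I'll grip and use the forces to refine it.

```bash
python3 - <<'E'
from h import *
from cell import r, optics
np.set_printoptions(precision=4,suppress=True)
HP=np.array([.5425,.2738])
r.move_linear([*HP,.141],vel=.15)
print(r.current_tool_pos(),"f",r.current_contact_force())
p,o=np.array(r.current_tool_pos()),r.current_ee_rot()
im=optics.get_image("wrist"); np.savez("w5.npz",p=p,o=o,**im)
cv2.imwrite("pics/w5.png",im["pixels"][...,::-1])
r.set_gripper(0.0,squeeze=25)
print(r.current_opening(),r.current_tool_pos(),"f",r.current_contact_force(),r.current_t())
E
```

```text
[0.543  0.2738 0.1419] f [-0.5827 -0.2704  0.4123]
0.24884643715256247 [0.5428 0.2742 0.1417] f [0.0159 2.3125 5.842 ] 16.1333
```

View pics/w5.png

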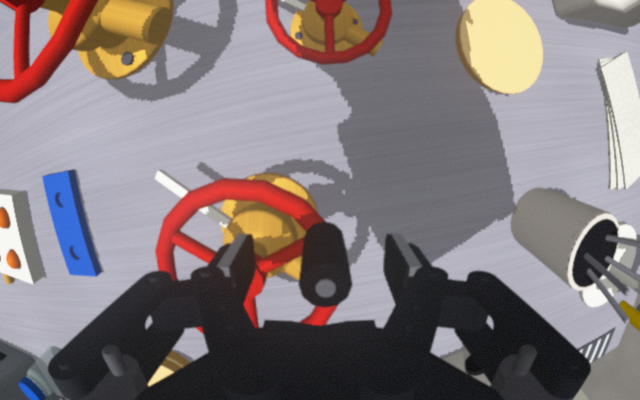

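The grip on the handle is good, with small forces. Trying a first clockwise arc while monitoring force.

```bash
cat >> h.py <<'E'
def arc(r,ax,R,a0,a1,z=.1415,step=15,vel=.12,lim=14,log=None):
    """turn commanded angle a0->a1 (deg); stops on tangential resistance; returns commanded angle"""
    n=max(1,int(np.ceil(abs(a1-a0)/step))); s=np.sign(a1-a0)
    for a in np.linspace(a0,a1,n+1)[1:]:
        t=np.radians(a); e=np.array([np.cos(t),np.sin(t)])
        r.move_linear([*(ax+R*e),z],vel=vel)
        f=np.array(r.current_contact_force()); p=np.array(r.current_tool_pos())
        ft=s*(-f[0]*e[1]+f[1]*e[0]); fr=f[:2]@e
        if log is not None: log.append([a,r.current_t(),p[0],p[1],ft,fr,f[2]])
        if ft<-lim: return a,True
    return a1,False
E
python3 - <<'E'
from h import *
from cell import r, optics
np.set_printoptions(precision=4,suppress=True)
L=[]
print(arc(r,np.array([.5627,.2228]),.055,111,-9,log=L)); print(np.array(L))
np.save("arc1.npy",L)
E
```

```text
(-9, False)
[[96.     16.4083  0.5576  0.2784  0.8443  5.7782  2.1635]
 [81.     16.675   0.5722  0.2784  1.2786  8.8394 -0.5858]
 [66.     16.9417  0.5865  0.2745  1.3443 12.7077 -1.    ]
 [51.     17.2083  0.5993  0.2668  0.4647 13.8191 -4.3599]
 [36.     17.475   0.6097  0.2559  0.8765 15.3734 -5.3244]
 [21.     17.7417  0.6167  0.2425  1.9734 15.1995 -6.0452]
 [ 6.     18.0083  0.6198  0.2279  1.1376 13.1757 -5.0597]
 [-9.     18.275   0.6189  0.213   1.6652 10.8931 -2.5756]]
```

```bash
python3 - <<'E'
from h import *
from cell import r
L=np.load("arc1.npy"); print(circ(L[:,2:4]))
from scipy.optimize import least_squares
print(least_squares(lambda s:np.hypot(L[:,2]-s[0],L[:,3]-s[1])-.055,[.563,.222]).x, r.current_contact_force(),r.current_tool_pos())
E
```

```text
(array([0.56496397, 0.22387697]), np.float64(0.05497724096608027))
[0.56494435 0.22385854] [10.49853714 -3.34872623 -2.5755541 ] [0.61885683 0.21302479 0.14187885]
```

Refined axis from the guided path: (0.5650, 0.2239), radius 55.0 mm. Carrying on clockwise until it meets the stop.

```bash
python3 - <<'E'
from h import *
from cell import r, optics
np.set_printoptions(precision=4,suppress=True)
A=np.array([.5650,.2239])
L=[]
print(arc(r,A,.055,-11,-175,log=L,lim=15,step=16.4,vel=.15)); print(np.array(L)); np.save("arc2.npy",L)
E
```

```text
(np.float64(-142.2), True)
[[ -27.4      18.5333    0.6138    0.1979    1.555    -0.1689    3.296 ]
 [ -43.8      18.7917    0.6046    0.1855    0.3833    0.5308    3.9285]
 [ -60.2      19.05      0.5922    0.1761    0.4074    0.7784    4.5591]
 [ -76.6      19.3083    0.5776    0.1705    0.3107    0.9011    5.3408]
 [ -93.       19.5667    0.5619    0.1692    1.1087    1.7277    5.3305]
 [-109.4      19.825     0.5464    0.1725    1.2609    1.6776    5.815 ]
 [-125.8      20.0833    0.5326    0.18      1.3366    0.9261    5.2955]
 [-142.2      20.3417    0.5207    0.1872  -18.0402   23.248    16.229 ]]
```

It met firm resistance at about -140°, next to the tab direction of about -135°. I'll hold briefly against the stop and check with the fixed cameras that the handle stands over the tab.

```bash
python3 - <<'E'
from h import *
from cell import r, optics
np.set_printoptions(precision=4,suppress=True)
r.sleep(.3)
print(r.current_tool_pos(),r.current_contact_force(),r.current_opening(),r.current_t())
o=[]
for n in ["top","side","wrist"]:
    im=optics.get_image(n); np.savez("s_%s.npz"%n,**im); 
    a=im["pixels"][...,::-1]
    a={"top":a[160:300,170:310],"side":a[80:220,240:380],"wrist":a[150:350,200:450]}[n]
    o.append(cv2.resize(a,(int(a.shape[1]*400/a.shape[0]),400) if n=="wrist" else (400,400),interpolation=cv2.INTER_CUBIC))
cv2.imwrite("pics/shut1.png",cv2.hconcat(o[:2])); cv2.imwrite("pics/shut1w.png",o[2])
E
```

```text
[0.5207 0.1871 0.1417] [ -7.76   -28.5093  16.7669] 0.250482005427623 20.6417
```

View pics/shut1.png

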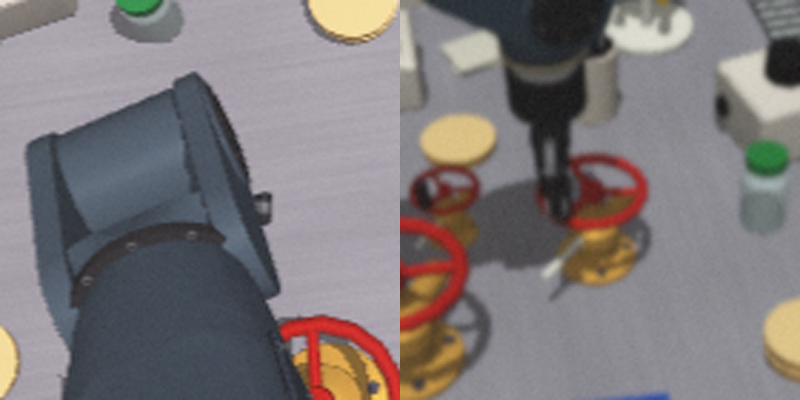

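View pics/shut1w.png

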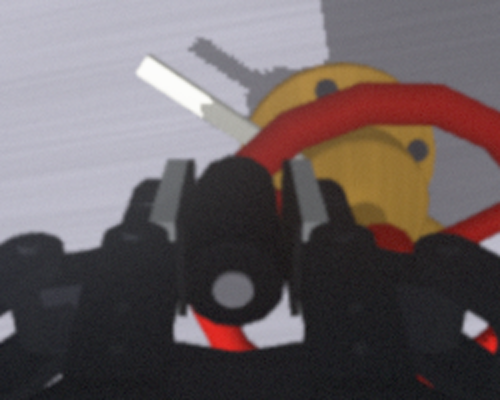

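The side view, crop (550,210), shows the handle above the tab. The wrist view shows it slightly off-centre along the pads. Because the blocked push slid the pads about 5 mm, I'll re-centre by opening, measuring the handle and closing again.

```bash
python3 - <<'E'
from h import *
from cell import r, optics
from scipy.optimize import least_squares
np.set_printoptions(precision=4,suppress=True)
r.set_gripper(0.55)
r.move_linear([.5261,.1850,.1415],vel=.1)
r.sleep(.1)
print(r.current_contact_force())
p,o=np.array(r.current_tool_pos()),r.current_ee_rot()
im=optics.get_image("wrist"); np.savez("w6.npz",p=p,o=o,**im)
cv2.imwrite("pics/w6.png",im["pixels"][...,::-1])
T,W=wcloud(im,p,o)
hsv=cv2.cvtColor(im["pixels"],cv2.COLOR_RGB2HSV)
m=(hsv[...,1]<110)&(hsv[...,2]<130)&(np.linalg.norm(W[...,:2]-[.526,.186],axis=-1)<.022)&(W[...,2]>.12)&(W[...,2]<.162)&(np.abs(T[...,1])<.016)
s=W[m]; t=s[s[:,2]>.153]
f=least_squares(lambda x:np.hypot(s[:,0]-x[0],s[:,1]-x[1])-.011,[.526,.186],loss="soft_l1",f_scale=.001).x
print(p,len(s),len(t),"top mid",(t.min(0)+t.max(0))/2,np.ptp(t,axis=0),"cyl",f)
d=np.array([f,((t.min(0)+t.max(0))/2)[:2]])-[.565,.2239]; print(np.degrees(np.arctan2(d[:,1],d[:,0])),np.hypot(*d.T),r.current_t())
E
```

```text
[-0.1593  0.205  -0.8503]
[0.5261 0.1849 0.1414] 3240 1936 top mid [0.5249 0.1857 0.1559] [0.0214 0.0212 0.0056] cyl [0.5258 0.1853]
[-135.4606 -136.4317] [0.055  0.0554] 21.5583
```

View pics/w6.png

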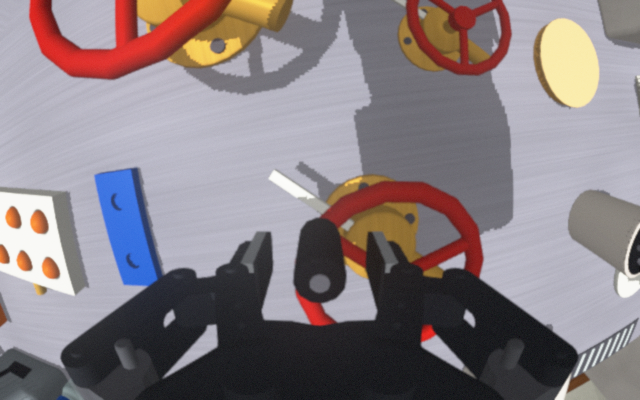

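The handle axis measures -135.4° at 55.0 mm radius, straight above the tab, so the valve is shut. Re-gripping and backing off exactly two turns anticlockwise.

```bash
python3 - <<'E'
from h import *
from cell import r, optics
np.set_printoptions(precision=4,suppress=True)
A=np.array([.5650,.2239])
r.set_gripper(0.0,squeeze=40); print(r.current_opening(),r.current_contact_force())
L=[]
print(arc(r,A,.055,-135.4,584.6,log=L,lim=15,step=15,vel=.13)); print(np.array(L)[::6]); np.save("arc3.npy",L); L=np.array(L)
print(circ(L[:,2:4]),np.abs(L[:,5]).max(),L[:,4].min())
r.sleep(.3)
print(r.current_tool_pos(),r.current_contact_force(),r.current_t())
E
```

```text
0.2500739546580135 [-0.7195  0.3276  1.4623]
(584.6, False)
[[-120.4      22.1583    0.5377    0.1763    0.9473   -0.3528    1.6738]
 [ -30.4      23.7083    0.612     0.1961    1.6749   -0.2804    5.2659]
 [  59.6      25.2583    0.5926    0.2715    0.9969    4.235     4.9494]
 [ 149.6      26.8083    0.5167    0.2508    1.0111    3.9354    9.1506]
 [ 239.6      28.3583    0.5373    0.1764    0.7631   -2.3608    6.2094]
 [ 329.6      29.9083    0.612     0.1962    0.8982    1.6641    6.5738]
 [ 419.6      31.4583    0.5919    0.2719    1.5257    5.5678    5.215 ]
 [ 509.6      33.0083    0.5164    0.2505    0.4335    0.54      7.8037]]
(array([0.5647, 0.2241]), np.float64(0.05497471813263329)) 6.746897560458073 0.21745284945616844
[0.5258 0.1851 0.1416] [5.2912 3.7434 4.0198] 34.6
```

Two smooth turns are done and the pose is back where it started. Final checks before handing in.

```bash
python3 - <<'E'
from h import *
from cell import r, optics
np.set_printoptions(precision=4,suppress=True)
p,o=np.array(r.current_tool_pos()),r.current_ee_rot()
o_=[]
im=optics.get_image("wrist"); np.savez("w7.npz",p=p,o=o,**im)
cv2.imwrite("pics/w7.png",im["pixels"][...,::-1])
s=optics.get_image("side"); cv2.imwrite("pics/side_end.png",s["pixels"][...,::-1]); 
print(r.current_opening(),r.current_qvel(),r.current_t())
E
python3 off.py w7.npz
```

```text
0.24268141087095357 [ 0.0012  0.0007  0.0006  0.0011  0.0003 -0.0007] 34.7
[207.1712  19.4918] 549 [0.3997 0.1505 0.1275]
[420.8571  44.3407] 91 [0.4214 0.2779 0.0641]
[380.6731 206.4327] 104 [0.5213 0.2229 0.0929]
[ 12.4699 217.2952] 166 [ 0.4859 -0.1969  0.0233]
[ 37.8844 221.9899] 199 [ 0.5    -0.1379  0.0231]
[  2.6354 254.9792] 96 [ 0.532  -0.2688  0.024 ]
[ 22.9178 261.0616] 146 [ 0.545  -0.2097  0.023 ]
[398.7317 257.0244] 82 [0.565  0.2269 0.0929]
[ 49.1648 268.2418] 182 [ 0.5578 -0.1511  0.0233]
[576.6911 381.2276] 123 [ 2.3494  1.6873 -0.6938]
tcp [0.5258 0.1851 0.1416]
```

View pics/w7.png

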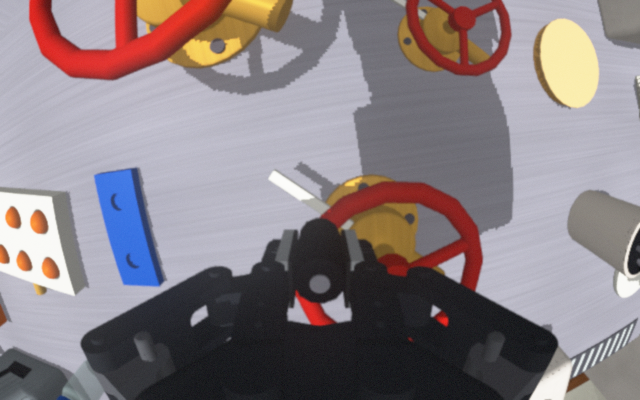

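View pics/side_end.png

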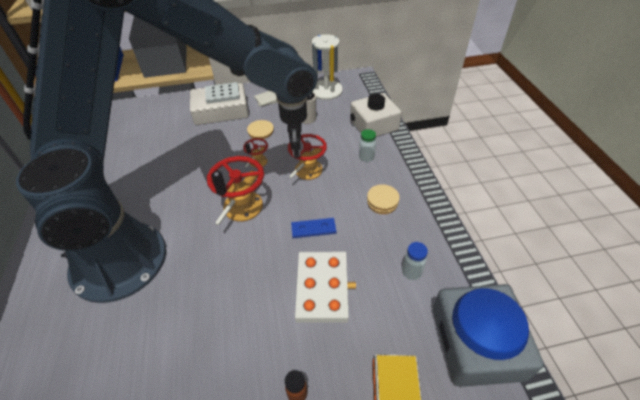

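The handle at (319,262) is gripped above the tab, all six wells are filled, and nothing else on the worktop has visibly moved.

```bash
python3 -c "
from cell import r
r.hand_in(); print(r.current_t(), r.current_opening())"
```

```text
the job is handed in; nothing more can be done
the job is handed in; nothing more can be done
```

The job is done and handed in at about 35 s of the 72 s allowed; no verdict was reported.

**Balls:** Both loose balls are in the two empty wells and let go. The wrist camera put each within about 1 mm of its well centre and level with the fixed balls.

**Valve:** I turned the middle-sized valve clockwise until it met firm resistance. The handle then measured -135.4°, straight above the tab at about -135°. I re-centred the grip there, because the push against the stop had slid the pads about 5 mm, then backed off 720° anticlockwise.

**Last checks:**
- The tool came back to within 0.5 mm of the shut position.
- The fingers are closed on the handle at the 40 N grip setting, and the arm is still.
- No bystander moved visibly in the side view.

**What disagreed:** The cameras differed by up to about 4.5 mm on the wheel's position, so I took the axis from the path the handle guided, (0.565, 0.224). The radial force reached about 15 N on the first arc, before that correction, and at most 7 N on the way back. I could not read the wheel angle directly; the two turns come from the tool's path starting at the stop.

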